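Wedge the camp stove tight in its counter bay

ROBOT

A 6-joint arm with a two-finger parallel gripper is mounted at the origin on the work surface. World frame = base frame: x ahead of the robot, y to its left, z up, the work surface at z = 0. Lengths are in m, angles in degrees, forces in N, time in s.
With the tool pointing down it reaches from about 0.4 to 0.825 m from the base axis. Payload 7 kg.
Tool frame: the origin (TCP) lies on the centre line of the jaws, within the pads' length; the fingertips stand 22 mm ahead of it and the grasp point (between the pads) lies 3 mm ahead of it; z points along the fingers, y is the line along which they close (so a half turn about z gives the same grasp; the last joint's range is limited). The gripper opens to 88 mm and grips with 3 to 60 N. Pads are 19 mm wide; open, the fingers measure 130 mm over their backs; the gripper's body (78 mm by 193 mm) begins 47 mm behind the grasp point.
Start: joints at [-57.863, 20.546, 0.682, 0, -70.136, -16.507], TCP at [0.182, -0.65, 0.249] pointing down, gripper open.
Joint ranges: [-176.03, 176.03], [-82.01, 121.73], [-58.28, 71.71], [-173.87, 95.51], [-174.79, -0.11], [-173.66, 173.66]. Speed limits (degrees/s): [136.94, 136.94, 172.46, 180, 180, 180].

INTERFACE

Orientations are given as [roll, pitch, yaw] about the fixed x, y, z axes, in that order (R = Rz(yaw) Ry(pitch) Rx(roll)).
In Python, from plant import get_state, cams, r gives the robot as it stands.
- The arm moves only by the tool apply_moves, never from a script. Its argument "targets" is a list of rows, each an object with "dp": the shift along the world's x, y, z in m, a list of three; "yaw": the turn about the world's z in degrees. In form: [{"dp": [x, y, z], "yaw": yaw}, ...]. A call has 1 to 20 rows; each row is the pose to reach, as a shift and turn from the pose commanded when the call began; what a row does not reach only later rows make up. A row lasts 1/12 s, in which the tool goes at most 41.7 mm and 7.16 degrees, less where a joint would pass 70% of its speed; a pose out of reach is approached as far as the arm can. A call with a gripper value outside its range is refused whole. "grip" is the gripper command: -1 is fully open, 1 is shut, values between are in proportion, set as the call begins (left out, the last holds). The fingers move at their own pace and stop on an object; "squeeze" is the grip in N (left out, the last holds). Time passes only in rows, so rows that repeat a pose let the fingers close. It gives the time, the measured TCP pose, the force, the opening and the grip force at its end, in the units of the state.
- get_state(): the state, without advancing time (a new reading comes with each control period).
- cams.capture(name): name is "scene" or "top" or "wrist"; returns a dict with "image" (420x560x3 uint8, red, green, blue), "range_z" (420x560 float32, m along the optical axis (not along the pixel's ray), 0 where there is no reading), "fx", "fy", "cx", "cy" (pixels), "R" (3x3) and "t" (3): a world point X has camera coordinates R X + t; the wrist camera has in their place "T_tool_cam" (4x4, takes a point from camera to tool coordinates, whose origin is the TCP and whose axes are the flange's). Camera axes: x right, y down, z forward; pixel columns grow to the right and rows downward; lengths in m; the calibration is good to about 2 mm. A picture is of the moment at which its call begins: read the wrist's pose just before it.
- r.close_job(): hands the job in; it is judged then, once.
The state is a dict: "time_s": time; "joints": joint angles; "qd": joint speeds; "joint_torque": joint torques, N m; "tcp_pos": TCP position; "eef_rot": TCP orientation; "contact_force": force on the tool from outside, world axes, zero at the start; "moment": the same for the moment, N m; "gripper_width": finger opening in m; "gripper_force": force on a finger pad.
Only numpy, scipy, OpenCV 4.12 (cv2) and the standard library are available. Lean on these libraries where they do the work, as an engineer would, in place of code of your own. Each camera call takes 0.05 s, during which the arm holds its last target. There are 200 camera calls.

TASK

Draw the wooden wedge out from under the low shelf by its thin end, set it down flat on the open counter and let go; then take it again by its handle end and drive its thin end into the gap between the stove and the slanted rail until the stove is locked firmly in its bay. Use a firm push, not brute force, and leave the jar, the can and the canister where they stand.

Things in the scene. Friction and masses are not known exactly. Their poses are not given: they have to be found in the camera images.
- wedge_mid (a point): Centre of the loose plain-wood wedge, 20 mm above its underside. 170 mm long, 40 mm high, 0.14 kg, waxed, flat. From above: 42 mm wide at the root, tapering evenly both sides to a 20 mm square thin end over 120 mm (10.4 deg between faces); behind the root a straight handle 50 long, 28 wide. x to the thin end, z up. Handle middle 60 mm behind this point.
- wedge_tip (a point): Middle of the wedge's thin end face, 85 mm ahead of wedge_mid, 20 mm above the underside; axes as wedge_mid. At the start 70 to 90 mm of the thin end stick out from under the low shelf towards the robot; the handle is under the shelf.
- wedge_butt (a point): Middle of the butt face at the end of the wedge's handle, 85 mm behind wedge_mid, 20 mm above the underside; axes as wedge_mid.
- riser: Low dark-wood shelf fixed to the counter: board 260 mm wide (y), 160 mm deep (x), underside 52 mm and top 66 mm above the counter, an 18 mm side board at each end. Origin on the counter below the middle of the front edge; x points in under the shelf, z up. A jar and a can stand on it, at its back.
- bay: Wooden frame fixed on the counter, no floor. Origin on the counter in its open mouth; x into the bay, y to the rail's side, z up. Back stop 50 mm high, its front at x = 162 mm. On the -y side a cheek 50 mm high with a sprung rubber pad, resting face at y = -90 mm, x 15 to 135 mm, that yields in y by 3 N per mm, 13 mm at most.
- gap_mouth (a point): Rough middle of the gap at the bay's mouth, 20 mm up; axes as the bay's. The +y side is a fixed wooden rail 45 mm high, 30 thick, x = 0 to 115 mm, its face slanted 10.4 deg towards the stove with depth. Its setting differs and is not reported: gap 29 to 36 mm at the mouth (stove on resting pad), narrowing 1 mm per 5.45 mm. Wedge goes in turned 5.2 deg from bay x towards -y; feel how deep.
- stove: White camp stove loose in the bay: case 150 mm deep (x), 170 wide (y), 52 high, burner up to 72 mm, about 0.7 kg. Origin on the counter below its middle, axes as the bay's; flat side 85 mm to +y faces the rail. Starts 0-5 mm off the pad. A knob sticks out 16 mm in front, 40 mm to -y. Locked: wedge and stove press with over 5 N once let go (push about 18 N till it yields no more); over 60 N is too much.
- jar: Glass jar, 64 mm across, 90 mm high, standing on the low shelf; origin under its centre. Bystander.
- can: Plain metal can, 66 mm across, 85 mm high, standing on the low shelf; origin under its centre. Bystander.
- canister: Grey metal canister, 60 x 85 mm, 110 mm high, standing on the counter beside the bay, on its cheek side; origin under its centre. Bystander.
Not all that is in view belongs to the job. Of the things that look like the part that bears wedge_mid, the smallest one is meant. Leave any purple look-alike of the stove alone.

How it is judged:
By the outcome, as a careful person would: the job done as asked, in the order asked, and still so for the second after the job is handed in, with the robot touching nothing.
It also fails if it takes over 72 s, if anything falls off the work surface, if the arm or the gripper's body presses on something with over 40 N, if the wrist force passes 120 N, or if a joint passes its speed limit or range.

## Working session

There is one attempt and no reset: what is moved stays moved. The work goes in short steps, Python scripts to look and compute and a tool call to move; the robot and the scene stay as the last step left them, time stands still between calls to the robot, and variables do not carry over. Pictures are saved under pics/ and viewed, at most 10 in all, crops included, and the job is handed in when it is done.

Besides the shell and the picture viewer there is one more tool, called after "Emit:" as a command line: name --argument value ..., lists and objects as JSON in quotes. apply_moves: Moves the arm, as the interface text tells. Its arguments: {"type":"object","properties":{"targets":{"type":"array","items":{"type":"object","properties":{"dp":{"type":"array","items":{"type":"number"}},"yaw":{"type":"number"}}}},"grip":{"type":"number"},"squeeze":{"type":"number"}},"required":["targets"]}

```bash
mkdir -p pics; ls; python3 - <<'E'
from plant import get_state, cams, r
import cv2, numpy as np, pickle
print(get_state())
ims={}
for n in ("scene","top"):
    c=cams.capture(n); ims[n]=c
    print(n,c["fx"],c["cx"],c["cy"],c["R"].round(3).tolist(),c["t"].round(3).tolist())
    cv2.imwrite(f"pics/{n}0.png",c["image"][:,:,::-1])
pickle.dump(ims,open("ims0.pkl","wb"))
E
```

```text
pics
{'time_s': 0.0, 'joints': array([-5.78624233e+01,  2.05908203e+01,  6.35095118e-01, -1.92928011e-02,
       -7.01345891e+01, -1.65094747e+01]), 'qd': array([-0.01546768,  0.03681448,  0.09928869,  0.11975237,  0.02421398,
       -0.04657057]), 'joint_torque': array([-1.63360477e-03, -5.82714951e+01,  2.93061233e+01,  6.99728251e+00,
        6.99762837e-03, -2.05653159e-04]), 'tcp_pos': array([ 0.1817301 , -0.64962645,  0.24764222]), 'eef_rot': array([ 1.79908255e+02, -8.27849178e-03, -1.64378462e+02]), 'contact_force': array([0.58561399, 0.14998325, 0.62659704]), 'moment': array([ 0.01243917,  0.00894826, -0.01103651]), 'gripper_force': 0.0, 'gripper_width': 0.08784012112808619}
scene 450.92901153727536 275.992299025964 206.56092748449709 [[-0.238, 0.971, 0.018], [0.731, 0.191, -0.655], [-0.639, -0.143, -0.756]] [0.241, -0.345, 1.763]
top 391.73532841248823 283.1257954172517 213.49862739942085 [[-0.0, -1.0, 0.015], [-0.995, -0.001, -0.103], [0.103, -0.015, -0.995]] [-0.127, 0.538, 1.055]
```

View pics/scene0.png

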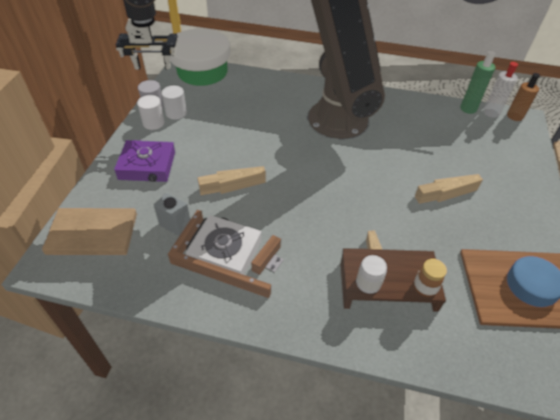

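View pics/top0.png

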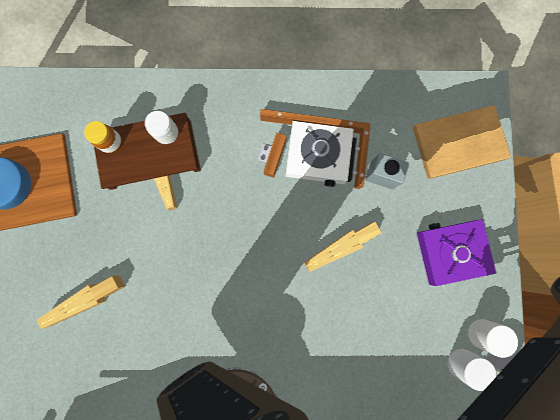

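The top view shows the wedge tip sticking out at about (168,195) under the shelf (148,150). The bay holds the white stove (320,150), with the rail at (273,155) and the canister at (390,168). Two larger wedge look-alikes lie at (80,302) and (343,246).

```bash
cat > h.py <<'E'
import numpy as np, cv2, pickle
def cloud(c):
    v,u=np.mgrid[0:420,0:560]; z=c["range_z"]
    P=np.stack([(u-c["cx"])/c["fx"]*z,(v-c["cy"])/c["fy"]*z,z],-1)
    W=(P-c["t"])@c["R"]; W[z==0]=np.nan; return W
def ray(c,uv,h):
    uv=np.atleast_2d(uv).astype(float)
    d=np.c_[(uv[:,0]-c["cx"])/c["fx"],(uv[:,1]-c["cy"])/c["fy"],np.ones(len(uv))]@c["R"]
    o=-c["R"].T@c["t"]; return (o+d*((h-o[2])/d[:,2])[:,None])
E
python3 - <<'E'
from h import *
ims=pickle.load(open("ims0.pkl","rb")); c=ims["top"]; W=cloud(c); im=c["image"]
def rep(name,m,h):
    n,l,s,_=cv2.connectedComponentsWithStats(m.astype(np.uint8)); k=1+np.argmax(s[1:,4]); m=l==k
    v,u=np.nonzero(m); X=ray(c,np.c_[u,v],h)[:,:2]
    R=cv2.minAreaRect((X*1000).astype(np.float32)); print(name,m.sum(),"z",np.nanmedian(W[m][:,2]).round(4),np.round(R[0],1),np.round(R[1],1),round(R[2],2)); print(np.round(cv2.boxPoints(R)).tolist())
    return m
def box(u0,u1,v0,v1):
    b=np.zeros((420,560),bool); b[v0:v1,u0:u1]=1; return b
hsv=cv2.cvtColor(im,cv2.COLOR_RGB2HSV); H,S,V=[hsv[...,i].astype(int) for i in range(3)]
z=W[...,2]
wood=(S>70)&(H<30)
print(im[195,167],hsv[195,167],z[195,167],im[155,273],z[155,273],im[140,305],z[140,305],z[300,250])
m=rep("tip",box(145,190,170,215)&wood&(V>140),.04)
rep("rail",box(250,290,130,180)&wood&(z>.02),.045)
rep("stove",box(280,365,110,190)&(S<40)&(V>150)&(z>.035),.052)
rep("riser",box(85,210,100,195)&(z>.05)&(z<.08),.066)
rep("canister",box(360,415,150,190)&(z>.07),.11)
for nm,b in (("w2",box(30,130,270,335)),("w3",box(300,390,215,275))): rep(nm,b&wood&(V>140),.04)
def crop(u0,u1,v0,v1,k): return cv2.resize(im[v0:v1,u0:u1],None,fx=k,fy=k,interpolation=cv2.INTER_CUBIC)[:,:,::-1]
a=crop(250,380,95,195,6); cv2.imwrite("pics/bay.png",a)
E
```

```text
[245 220 133] [ 23 117 245] 0.03838953776740307 [164 100  50] 0.04345251396214137 [ 98 100 110] 0.05441708312731524 0.0014809753818321861
tip 377 z 0.04 [593.3 196.1] [100.   37.8] 19.66
[[540.0, 197.0], [553.0, 161.0], [647.0, 195.0], [634.0, 231.0]]
rail 482 z 0.0445 [ 701.8 -104.2] [ 30.8 119.7] 72.13
[[640.0, -100.0], [754.0, -137.0], [764.0, -108.0], [650.0, -71.0]]
stove 1977 z 0.0514 [ 708.1 -227.5] [168.4 153.2] 82.63
[[621.0, -301.0], [773.0, -321.0], [795.0, -154.0], [643.0, -134.0]]
riser 4505 z 0.0662 [705.7 248.4] [161.9 261.8] 12.26
[[599.0, 359.0], [654.0, 103.0], [813.0, 138.0], [757.0, 393.0]]
canister 828 z 0.0993 [ 646.1 -403. ] [87.7 65.7] 71.29
[[601.0, -434.0], [663.0, -455.0], [691.0, -372.0], [629.0, -351.0]]
w2 1439 z 0.0529 [303.  415.9] [ 58.4 239.8] 24.57
[[227.0, 513.0], [326.0, 295.0], [379.0, 319.0], [280.0, 537.0]]
w3 1250 z 0.0518 [ 443.5 -290. ] [ 55.4 226.5] 33.36
[[358.0, -211.0], [483.0, -400.0], [529.0, -369.0], [404.0, -180.0]]
```

View pics/bay.png

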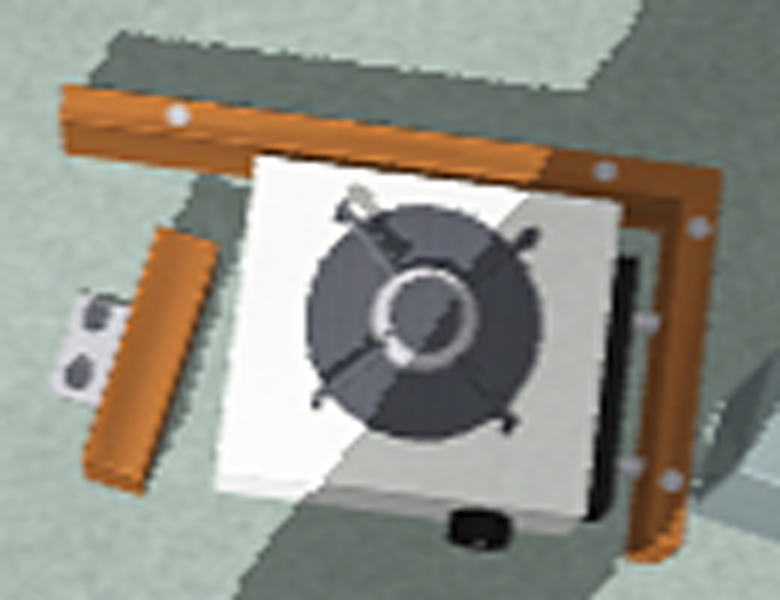

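The crop shows the rail at left, slanting toward the stove with depth; the gap opens at the bottom-left (mouth), about 33 mm wide. The bay yaw comes out near -7.5°. I'll move over toward the wedge tip.

Emit:
apply_moves --targets '[{"dp":[0.32,0.33,0],"yaw":4},{"dp":[0.32,0.33,0],"yaw":4},{"dp":[0.32,0.33,0],"yaw":4},{"dp":[0.32,0.33,0],"yaw":4},{"dp":[0.32,0.33,0],"yaw":4},{"dp":[0.32,0.33,0],"yaw":4},{"dp":[0.32,0.33,0],"yaw":4},{"dp":[0.32,0.33,0],"yaw":4},{"dp":[0.32,0.33,0],"yaw":4},{"dp":[0.32,0.33,0],"yaw":4},{"dp":[0.32,0.33,0],"yaw":4},{"dp":[0.32,0.84,0],"yaw":4},{"dp":[0.32,0.84,0],"yaw":4},{"dp":[0.32,0.84,0],"yaw":4},{"dp":[0.32,0.84,0],"yaw":4},{"dp":[0.32,0.84,0],"yaw":4},{"dp":[0.32,0.84,0],"yaw":4},{"dp":[0.32,0.84,0],"yaw":4},{"dp":[0.32,0.84,0],"yaw":4},{"dp":[0.32,0.84,0],"yaw":4}]' --grip -1 --squeeze 30

```text
time_s: 1.77
tcp_pos: [0.5009, 0.056, 0.2486]
eef_rot: [180.0, 0.0, -160.4]
contact_force: [1.2, -0.5, -0.6]
gripper_width: 0.0875
gripper_force: 0.0
```

Emit:
apply_moves --targets '[{"dp":[0.03,0.12,0],"yaw":0},{"dp":[0.03,0.12,0],"yaw":0},{"dp":[0.03,0.12,0],"yaw":0},{"dp":[0.03,0.12,0],"yaw":0},{"dp":[0.03,0.12,0],"yaw":0},{"dp":[0.03,0.12,0],"yaw":0}]'

```text
time_s: 2.27
tcp_pos: [0.5311, 0.1741, 0.2479]
eef_rot: [-180.0, -0.1, -160.3]
contact_force: [-0.9, -0.1, -1.0]
gripper_width: 0.0874
gripper_force: 0.0
```

```bash
cat >> h.py <<'E'
from scipy.spatial.transform import Rotation as Ro
def wrist(cams,get_state):
    s=get_state(); c=cams.capture("wrist"); T=c["T_tool_cam"]; Rt=Ro.from_euler("xyz",s["eef_rot"],degrees=True).as_matrix()
    A=Rt@T[:3,:3]; o=Rt@T[:3,3]+s["tcp_pos"]; c["R"]=A.T; c["t"]=-A.T@o; return c
E
python3 - <<'E'
from plant import get_state, cams, r
from h import *
c=wrist(cams,get_state); pickle.dump(c,open("w1.pkl","wb"))
print(get_state()["tcp_pos"],c["T_tool_cam"].round(3).tolist())
cv2.imwrite("pics/w1.png",c["image"][:,:,::-1])
W=cloud(c); print(W[210,280], np.nanmin(W.reshape(-1,3),0),np.nanmax(W.reshape(-1,3),0))
E
```

```text
[0.53117568 0.1734451  0.24817233] [[0.0, -0.968, -0.251, 0.067], [1.0, 0.0, 0.0, 0.0], [-0.0, -0.251, 0.968, -0.136], [0.0, 0.0, 0.0, 1.0]]
[0.55887392 0.18568878 0.04029126] [ 0.28548728 -0.13140742 -0.00371417] [0.77594017 0.48556853 0.3429711 ]
```

View pics/w1.png

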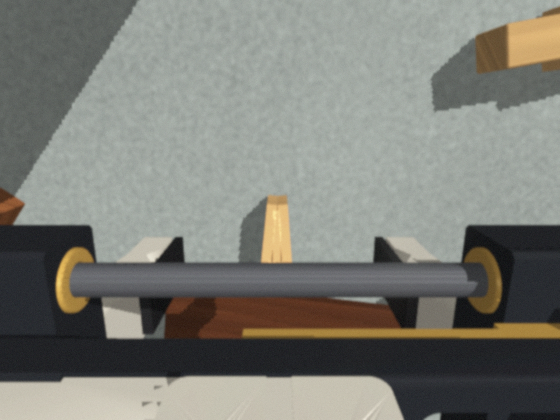

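The wedge tip shows at columns 263-290, rows 196-262, with the gripper bar hiding the rest. I'll fit its centreline from here.

```bash
cat >> h.py <<'E'
def wedge(c,b,lo=.036,hi=.044):
    W=cloud(c); hsv=cv2.cvtColor(c["image"],cv2.COLOR_RGB2HSV); u0,u1,v0,v1=b
    m=np.zeros((420,560),np.uint8); z=W[...,2]
    m[v0:v1,u0:u1]=((z>lo)&(z<hi)&(hsv[...,1]>60)&(hsv[...,0]<32))[v0:v1,u0:u1]
    return m.astype(bool),W
E
python3 - <<'E'
from h import *
c=pickle.load(open("w1.pkl","rb"))
m,W=wedge(c,(240,310,180,262))
v,u=np.nonzero(m); X=ray(c,np.c_[u,v],.04)[:,:2]
rows=[]
for r in range(v.min(),v.max()+1):
    uu=u[v==r]
    if len(uu)<8: continue
    P=ray(c,[[uu.min()-.5,r],[uu.max()+.5,r]],.04)[:,:2]; rows.append(np.r_[P.mean(0),np.linalg.norm(P[1]-P[0])])
rows=np.array(rows); print((rows[::8]*1000).round(1)); 
p=np.polyfit(rows[:,0],rows[:,1],1); print("yaw",np.degrees(np.arctan(p[0])),"y at x=.56",np.polyval(p,.56))
print("W z",np.nanmedian(W[m][:,2]))
E
```

```text
[[554.2 180.9  20.4]
 [562.  183.2  21.5]
 [569.6 186.4  22.6]
 [577.5 188.7  23.8]
 [585.4 191.5  25.9]
 [593.4 194.4  28. ]
 [601.7 196.8  29.2]
 [609.9 199.7  31.4]]
yaw 18.871412124435327 y at x=.56 0.18283830108547613
W z 0.039834443922737134
```

Emit:
apply_moves --targets '[{"dp":[0.037,0.012,-0.04],"yaw":-0.8},{"dp":[0.037,0.012,-0.08],"yaw":-0.8},{"dp":[0.037,0.012,-0.12],"yaw":-0.8},{"dp":[0.037,0.012,-0.15],"yaw":-0.8},{"dp":[0.037,0.012,-0.18],"yaw":-0.8},{"dp":[0.037,0.012,-0.2],"yaw":-0.8},{"dp":[0.037,0.012,-0.21],"yaw":-0.8},{"dp":[0.037,0.012,-0.218],"yaw":-0.8},{"dp":[0.037,0.012,-0.218],"yaw":-0.8},{"dp":[0.037,0.012,-0.218],"yaw":-0.8}]'

```text
time_s: 3.15
tcp_pos: [0.5692, 0.1859, 0.0316]
eef_rot: [180.0, 0.1, -161.2]
contact_force: [0.2, -0.4, 1.0]
gripper_width: 0.0873
gripper_force: 0.0
```

Emit:
apply_moves --targets '[{"dp":[0,0,0],"yaw":0},{"dp":[0,0,0],"yaw":0},{"dp":[0,0,0],"yaw":0},{"dp":[0,0,0],"yaw":0},{"dp":[0,0,0],"yaw":0},{"dp":[0,0,0],"yaw":0},{"dp":[0,0,0],"yaw":0},{"dp":[0,0,0],"yaw":0},{"dp":[0,0,0],"yaw":0},{"dp":[0,0,0],"yaw":0}]' --grip 1 --squeeze 30

```text
time_s: 3.98
tcp_pos: [0.5686, 0.186, 0.0305]
eef_rot: [-180.0, -0.0, -161.2]
contact_force: [-0.7, 0.4, 0.2]
gripper_width: 0.0265
gripper_force: 0.0
```

Emit:
apply_moves --targets '[{"dp":[0,0,0],"yaw":0},{"dp":[0,0,0],"yaw":0},{"dp":[0,0,0],"yaw":0},{"dp":[0,0,0],"yaw":0}]'

```text
time_s: 4.32
tcp_pos: [0.5686, 0.186, 0.0305]
eef_rot: [-180.0, -0.0, -161.2]
contact_force: [0.2, -0.4, -0.5]
gripper_width: 0.0238
gripper_force: 29.9
```

Emit:
apply_moves --targets '[{"dp":[-0.009,-0.003,0.001],"yaw":0},{"dp":[-0.019,-0.0065,0.001],"yaw":0},{"dp":[-0.0285,-0.0097,0.001],"yaw":0},{"dp":[-0.038,-0.013,0.001],"yaw":0},{"dp":[-0.0473,-0.0161,0.001],"yaw":0},{"dp":[-0.0568,-0.0194,0.001],"yaw":0},{"dp":[-0.0663,-0.0226,0.001],"yaw":0},{"dp":[-0.0757,-0.0258,0.001],"yaw":0},{"dp":[-0.0852,-0.029,0.001],"yaw":0},{"dp":[-0.0946,-0.0323,0.001],"yaw":0},{"dp":[-0.104,-0.0355,0.001],"yaw":0},{"dp":[-0.1136,-0.0388,0.001],"yaw":0},{"dp":[-0.118,-0.04,0.001],"yaw":0},{"dp":[-0.12,-0.041,0.001],"yaw":0},{"dp":[-0.12,-0.041,0.02],"yaw":0},{"dp":[-0.12,-0.041,0.05],"yaw":0},{"dp":[-0.12,-0.041,0.08],"yaw":0},{"dp":[-0.12,-0.041,0.09],"yaw":0}]'

```text
time_s: 5.82
tcp_pos: [0.4505, 0.1462, 0.1245]
eef_rot: [179.9, 0.3, -161.1]
contact_force: [1.5, 0.4, -1.0]
gripper_width: 0.0235
gripper_force: 29.9
```

Emit:
apply_moves --targets '[{"dp":[0.006,-0.01,0],"yaw":5},{"dp":[0.012,-0.025,0],"yaw":12},{"dp":[0.02,-0.04,0],"yaw":19},{"dp":[0.03,-0.055,0],"yaw":26},{"dp":[0.04,-0.07,0],"yaw":33},{"dp":[0.05,-0.085,0],"yaw":40},{"dp":[0.06,-0.1,0],"yaw":47},{"dp":[0.07,-0.11,0],"yaw":54},{"dp":[0.08,-0.12,0],"yaw":61},{"dp":[0.09,-0.13,0],"yaw":68},{"dp":[0.1,-0.14,0],"yaw":75},{"dp":[0.11,-0.146,0],"yaw":82},{"dp":[0.12,-0.146,0],"yaw":89},{"dp":[0.125,-0.146,0],"yaw":96},{"dp":[0.125,-0.146,0],"yaw":103},{"dp":[0.125,-0.146,0],"yaw":110},{"dp":[0.125,-0.146,0],"yaw":117},{"dp":[0.125,-0.146,0],"yaw":124},{"dp":[0.125,-0.146,0],"yaw":131},{"dp":[0.125,-0.146,0],"yaw":138}]'

```text
time_s: 7.48
tcp_pos: [0.5739, -0.0009, 0.1205]
eef_rot: [-180.0, -0.0, -22.8]
contact_force: [-0.5, 0.0, -0.8]
gripper_width: 0.0236
gripper_force: 29.9
```

Emit:
apply_moves --targets '[{"dp":[0,0,-0.01],"yaw":5},{"dp":[0,0,-0.03],"yaw":9},{"dp":[0,0,-0.05],"yaw":9},{"dp":[0,0,-0.065],"yaw":9},{"dp":[0,0,-0.075],"yaw":9},{"dp":[0,0,-0.081],"yaw":9},{"dp":[0,0,-0.084],"yaw":9},{"dp":[0,0,-0.087],"yaw":9},{"dp":[0,0,-0.088],"yaw":9},{"dp":[0,0,-0.089],"yaw":9},{"dp":[0,0,-0.09],"yaw":9},{"dp":[0,0,-0.09],"yaw":9}]'

```text
time_s: 8.48
tcp_pos: [0.5738, -0.0009, 0.0309]
eef_rot: [-180.0, -0.0, -14.2]
contact_force: [-0.0, 0.1, -1.0]
gripper_width: 0.0233
gripper_force: 29.9
```

Emit:
apply_moves --targets '[{"dp":[0,0,-0.0005],"yaw":0},{"dp":[0,0,-0.001],"yaw":0},{"dp":[0,0,-0.001],"yaw":0},{"dp":[0,0,-0.001],"yaw":0}]'

```text
time_s: 8.82
tcp_pos: [0.5739, -0.0009, 0.0304]
eef_rot: [-180.0, -0.0, -14.2]
contact_force: [-0.9, 0.0, 5.7]
gripper_width: 0.0237
gripper_force: 29.8
```

Emit:
apply_moves --targets '[{"dp":[0,0,0],"yaw":0},{"dp":[0,0,0],"yaw":0},{"dp":[0,0,0],"yaw":0},{"dp":[0,0,0],"yaw":0},{"dp":[0,0,0],"yaw":0},{"dp":[0,0,0],"yaw":0},{"dp":[0,0,0],"yaw":0},{"dp":[0,0,0.02],"yaw":0},{"dp":[0,0,0.06],"yaw":0},{"dp":[-0.02,0.002,0.1],"yaw":0},{"dp":[-0.06,0.005,0.13],"yaw":0},{"dp":[-0.1,0.01,0.15],"yaw":0},{"dp":[-0.13,0.01,0.15],"yaw":0},{"dp":[-0.13,0.01,0.15],"yaw":0},{"dp":[-0.13,0.01,0.15],"yaw":0}]' --grip -1

```text
time_s: 10.07
tcp_pos: [0.4421, 0.0091, 0.181]
eef_rot: [-179.9, -0.1, -14.1]
contact_force: [-0.9, -0.1, 0.6]
gripper_width: 0.0877
gripper_force: 0.0
```

```bash
python3 - <<'E'
from plant import get_state, cams, r
from h import *
c=wrist(cams,get_state); pickle.dump(c,open("w2.pkl","wb"))
t=cams.capture("top"); pickle.dump(t,open("t2.pkl","wb"))
s=get_state(); print(s["tcp_pos"],s["contact_force"],s["gripper_width"])
cv2.imwrite("pics/w2.png",np.hstack([cv2.resize(x["image"],(400,300)) for x in (c,t)])[:,:,::-1])
E
```

```text
[0.44398819 0.00923958 0.18007294] [0.63126421 0.23005312 0.44827805] 0.08762880465630102
```

View pics/w2.png

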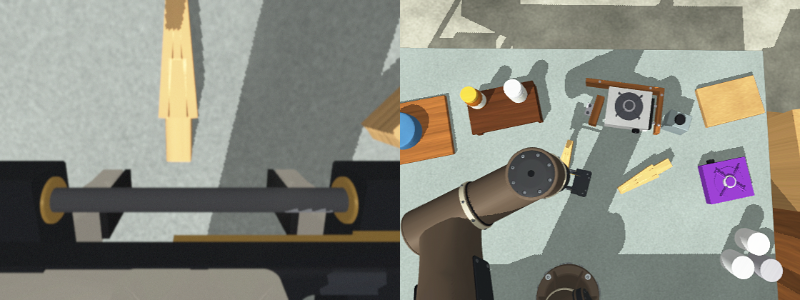

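The wedge lies flat, with its handle nearest the tool; the butt is at about (249,225) in the full wrist frame. I'll fit the handle pose, and refine the stove and rail edges from the first top view.

```bash
python3 - <<'E'
from h import *
c=pickle.load(open("w2.pkl","rb"))
m,W=wedge(c,(205,300,0,228))
v,u=np.nonzero(m); rows=[]
for r in range(v.min(),v.max()+1):
    uu=u[v==r]
    if len(uu)<8: continue
    P=ray(c,[[uu.min()-.5,r],[uu.max()+.5,r]],.04)[:,:2]; rows.append(np.r_[P.mean(0),np.linalg.norm(P[1]-P[0])])
rows=np.array(rows); print((rows[::-12]*1000).round(1), v.max()); print("butt",rows[-1])
p=np.polyfit(rows[:,0],rows[:,1],1); print("yaw",np.degrees(np.arctan(p[0])),p)
# bay: refined edges from top view at start
t=pickle.load(open("ims0.pkl","rb"))["top"]; Wt=cloud(t); z=Wt[...,2]
hsv=cv2.cvtColor(t["image"],cv2.COLOR_RGB2HSV)
def rowedge(vs,ulo,uhi,cond,right,h):
    out=[]
    for r in vs:
        uu=[x for x in range(ulo,uhi) if cond(r,x)]
        if uu: out.append(ray(t,[[ (max(uu)+.5 if right else min(uu)-.5),r]],h)[0,:2])
    out=np.array(out); q=np.polyfit(out[:,0],out[:,1],1); print(np.degrees(np.arctan(q[0])),np.std(out[:,1]-np.polyval(q,out[:,0])),"y at x=.65/.70",np.polyval(q,[.65,.70])); return q
a=rowedge(range(136,172),265,292,lambda r,x:z[r,x]>.03 and hsv[r,x,1]>90,True,.045)
b=rowedge(range(124,172),282,305,lambda r,x:z[r,x]>.045 and hsv[r,x,1]<60,False,.052)
E
```

```text
[[422.9  35.4  20.7]
 [433.   34.7  27.7]
 [442.5  32.5  28.2]
 [451.8  30.   28. ]
 [461.   27.5  27.7]
 [470.1  25.4  28.3]
 [478.9  23.   40.2]
 [487.7  21.   39.1]
 [496.2  18.7  37.3]
 [504.7  16.4  35.5]
 [513.   14.5  34.5]
 [521.2  12.3  32.8]
 [529.2  10.1  31.1]
 [537.2   8.3  30.1]
 [545.    6.1  28.4]
 [552.8   4.4  26.1]
 [560.4   2.7  25.2]
 [567.8   0.6  23.6]
 [575.1  -1.4  22.1]] 226
butt [0.42289525 0.03538693 0.02071695]
yaw -14.252792533146584 [-0.25401953  0.14473477]
-17.86877165603886 0.0007889540444377375 y at x=.65/.70 [-0.10301935 -0.11913882]
-7.340130502602027 0.000785691871926446 y at x=.65/.70 [-0.13511818 -0.14155893]
```

Emit:
apply_moves --targets '[{"dp":[0.003,0.022,0],"yaw":0},{"dp":[0.003,0.022,-0.03],"yaw":0},{"dp":[0.003,0.022,-0.06],"yaw":0},{"dp":[0.003,0.022,-0.09],"yaw":0},{"dp":[0.003,0.022,-0.12],"yaw":0},{"dp":[0.003,0.022,-0.14],"yaw":0},{"dp":[0.003,0.022,-0.149],"yaw":0},{"dp":[0.003,0.022,-0.149],"yaw":0},{"dp":[0.003,0.022,-0.149],"yaw":0}]'

```text
time_s: 10.92
tcp_pos: [0.4468, 0.0307, 0.0295]
eef_rot: [179.9, 0.1, -14.2]
contact_force: [-0.0, 0.2, 1.1]
gripper_width: 0.0877
gripper_force: 0.0
```

Emit:
apply_moves --targets '[{"dp":[0,0,0],"yaw":0},{"dp":[0,0,0],"yaw":0},{"dp":[0,0,0],"yaw":0},{"dp":[0,0,0],"yaw":0},{"dp":[0,0,0],"yaw":0},{"dp":[0,0,0],"yaw":0},{"dp":[0,0,0],"yaw":0},{"dp":[0,0,0],"yaw":0},{"dp":[0,0,0],"yaw":0},{"dp":[0,0,0],"yaw":0},{"dp":[0,0,0],"yaw":0},{"dp":[0,0,0],"yaw":0},{"dp":[0,0,0],"yaw":0}]' --grip 1 --squeeze 50

```text
time_s: 12.0
tcp_pos: [0.4466, 0.031, 0.0306]
eef_rot: [180.0, 0.0, -14.2]
contact_force: [-0.5, 0.1, 1.3]
gripper_width: 0.0276
gripper_force: 50.0
```

Emit:
apply_moves --targets '[{"dp":[0,0,0.006],"yaw":0},{"dp":[0,-0.01,0.012],"yaw":0},{"dp":[0.01,-0.03,0.012],"yaw":1},{"dp":[0.02,-0.06,0.012],"yaw":1.6},{"dp":[0.03,-0.09,0.012],"yaw":1.6},{"dp":[0.038,-0.113,0.012],"yaw":1.6},{"dp":[0.038,-0.113,0.012],"yaw":1.6},{"dp":[0.038,-0.113,0.006],"yaw":1.6},{"dp":[0.038,-0.113,0.002],"yaw":1.6},{"dp":[0.038,-0.113,0.0005],"yaw":1.6},{"dp":[0.038,-0.113,0.0005],"yaw":1.6}]'

```text
time_s: 12.92
tcp_pos: [0.484, -0.0815, 0.0308]
eef_rot: [180.0, 0.0, -12.5]
contact_force: [0.2, 0.1, -0.0]
gripper_width: 0.028
gripper_force: 50.0
```

```bash
python3 - <<'E'
from plant import get_state, cams, r
from h import *
c=wrist(cams,get_state); pickle.dump(c,open("w3.pkl","wb"))
t=cams.capture("top"); pickle.dump(t,open("t3.pkl","wb"))
s=get_state(); print(s["tcp_pos"],s["contact_force"],s["gripper_width"])
b=cv2.resize(t["image"][95:235,210:390],(386,300),interpolation=cv2.INTER_CUBIC)
cv2.imwrite("pics/w3.png",np.hstack([cv2.resize(c["image"],(400,300)),b])[:,:,::-1])
E
```

```text
[ 0.48430317 -0.08131319  0.03095013] [ 0.68119691 -0.41845955 -1.41631594] 0.027825021613144457
```

View pics/w3.png

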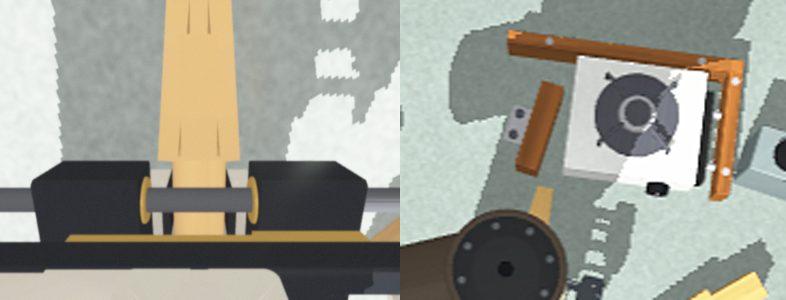

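The tip (crop 545,187) lines up with the gap mouth between the rail corner (~533,175) and the stove corner (~563,175). Advancing.

Emit:
apply_moves --targets '[{"dp":[0.0098,-0.0022,0],"yaw":0},{"dp":[0.0195,-0.0044,0],"yaw":0},{"dp":[0.0268,-0.006,0],"yaw":0},{"dp":[0.0342,-0.0076,0],"yaw":0},{"dp":[0.0415,-0.0093,0],"yaw":0},{"dp":[0.0488,-0.0109,0],"yaw":0},{"dp":[0.0561,-0.0125,0],"yaw":0},{"dp":[0.0634,-0.0142,0],"yaw":0},{"dp":[0.0634,-0.0142,0],"yaw":0}]'

```text
time_s: 13.77
tcp_pos: [0.5497, -0.0965, 0.031]
eef_rot: [-180.0, -0.1, -12.6]
contact_force: [-0.5, 0.2, -2.4]
gripper_width: 0.0274
gripper_force: 50.0
```

Emit:
apply_moves --targets '[{"dp":[0.003,-0.0007,0],"yaw":0},{"dp":[0.006,-0.0013,0],"yaw":0},{"dp":[0.009,-0.002,0],"yaw":0},{"dp":[0.012,-0.0027,0],"yaw":0},{"dp":[0.015,-0.0034,0],"yaw":0},{"dp":[0.015,-0.0034,0],"yaw":0}]'

```text
time_s: 14.27
tcp_pos: [0.5637, -0.0996, 0.0312]
eef_rot: [-180.0, -0.0, -12.6]
contact_force: [-0.8, 0.3, -1.6]
gripper_width: 0.0275
gripper_force: 50.0
```

Emit:
apply_moves --targets '[{"dp":[0.002,-0.00045,0],"yaw":0},{"dp":[0.004,-0.0009,0],"yaw":0},{"dp":[0.006,-0.0013,0],"yaw":0},{"dp":[0.008,-0.0018,0],"yaw":0},{"dp":[0.01,-0.0022,0],"yaw":0},{"dp":[0.01,-0.0022,0],"yaw":0}]'

```text
time_s: 14.77
tcp_pos: [0.5725, -0.1021, 0.0308]
eef_rot: [180.0, 0.1, -12.6]
contact_force: [-2.1, -2.3, -1.4]
gripper_width: 0.0278
gripper_force: 50.0
```

Emit:
apply_moves --targets '[{"dp":[0.002,-0.001,0],"yaw":0},{"dp":[0.004,-0.0017,0],"yaw":0},{"dp":[0.006,-0.0023,0],"yaw":0},{"dp":[0.008,-0.003,0],"yaw":0},{"dp":[0.01,-0.0036,0],"yaw":0},{"dp":[0.01,-0.0036,0],"yaw":0}]'

```text
time_s: 15.27
tcp_pos: [0.5829, -0.1055, 0.0308]
eef_rot: [180.0, 0.0, -12.6]
contact_force: [-3.1, -0.0, -2.5]
gripper_width: 0.028
gripper_force: 50.0
```

Emit:
apply_moves --targets '[{"dp":[0.002,-0.0006,0],"yaw":0},{"dp":[0.004,-0.0013,0],"yaw":0},{"dp":[0.006,-0.0019,0],"yaw":0},{"dp":[0.008,-0.0026,0],"yaw":0},{"dp":[0.01,-0.0032,0],"yaw":0},{"dp":[0.01,-0.0032,0],"yaw":0}]'

```text
time_s: 15.77
tcp_pos: [0.5919, -0.1084, 0.0307]
eef_rot: [180.0, 0.1, -12.6]
contact_force: [-6.8, 2.8, -0.2]
gripper_width: 0.0274
gripper_force: 50.0
```

Emit:
apply_moves --targets '[{"dp":[0.002,-0.0006,0],"yaw":0},{"dp":[0.004,-0.0012,0],"yaw":0},{"dp":[0.006,-0.0018,0],"yaw":0},{"dp":[0.006,-0.0018,0],"yaw":0},{"dp":[0.006,-0.0018,0],"yaw":0}]'

```text
time_s: 16.18
tcp_pos: [0.5971, -0.11, 0.0307]
eef_rot: [180.0, 0.2, -12.6]
contact_force: [-9.5, 3.7, 2.5]
gripper_width: 0.0278
gripper_force: 50.0
```

Emit:
apply_moves --targets '[{"dp":[0.002,-0.0006,0],"yaw":0},{"dp":[0.004,-0.0012,0],"yaw":0},{"dp":[0.006,-0.0018,0],"yaw":0},{"dp":[0.006,-0.0018,0],"yaw":0},{"dp":[0.006,-0.0018,0],"yaw":0}]'

```text
time_s: 16.6
tcp_pos: [0.6023, -0.1117, 0.0306]
eef_rot: [180.0, 0.3, -12.6]
contact_force: [-12.0, 4.4, 5.0]
gripper_width: 0.0278
gripper_force: 50.0
```

Emit:
apply_moves --targets '[{"dp":[0.002,-0.0006,0],"yaw":0},{"dp":[0.004,-0.0012,0],"yaw":0},{"dp":[0.006,-0.0018,0],"yaw":0},{"dp":[0.006,-0.0018,0],"yaw":0},{"dp":[0.006,-0.0018,0],"yaw":0}]'

```text
time_s: 17.02
tcp_pos: [0.6074, -0.1133, 0.0306]
eef_rot: [180.0, 0.4, -12.6]
contact_force: [-15.0, 6.9, 8.2]
gripper_width: 0.028
gripper_force: 50.0
```

```bash
python3 - <<'E'
from plant import get_state, cams, r
from h import *
c=cams.capture("top"); s=cams.capture("scene"); print(get_state()["tcp_pos"],get_state()["contact_force"])
b=cv2.resize(c["image"][95:235,210:390],(386,300),interpolation=cv2.INTER_CUBIC)
d=cv2.resize(s["image"][180:310,150:300],(346,300),interpolation=cv2.INTER_CUBIC)
cv2.imwrite("pics/p1.png",np.hstack([b,d])[:,:,::-1])
E
```

```text
[ 0.60736608 -0.11334917  0.03060487] [-14.76900293   7.68883001   8.48543925]
```

View pics/p1.png

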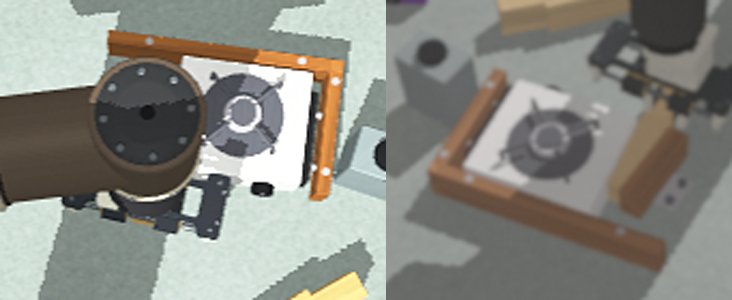

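The wedge sits between the rail and the stove with about 16 N axial push. One more push to about 18 N.

Emit:
apply_moves --targets '[{"dp":[0.0015,-0.0006,0],"yaw":0},{"dp":[0.003,-0.0013,0],"yaw":0},{"dp":[0.0045,-0.0018,0],"yaw":0},{"dp":[0.0045,-0.0018,0],"yaw":0},{"dp":[0.0045,-0.0018,0],"yaw":0}]'

```text
time_s: 17.53
tcp_pos: [0.6116, -0.1147, 0.0306]
eef_rot: [180.0, 0.4, -12.6]
contact_force: [-16.9, 9.8, 10.0]
gripper_width: 0.0277
gripper_force: 50.0
```

Emit:
apply_moves --targets '[{"dp":[0.0005,0.001,0.0005],"yaw":0},{"dp":[0.0015,0.001,0.0005],"yaw":0},{"dp":[0.002,0.001,0.0005],"yaw":0},{"dp":[0.002,0.001,0.0005],"yaw":0}]'

```text
time_s: 17.87
tcp_pos: [0.6117, -0.1147, 0.0306]
eef_rot: [179.9, 0.6, -12.6]
contact_force: [-20.3, 5.9, 10.7]
gripper_width: 0.0278
gripper_force: 50.0
```

Emit:
apply_moves --targets '[{"dp":[-0.001,0.0003,0],"yaw":0},{"dp":[-0.001,0.0003,0],"yaw":0},{"dp":[-0.001,0.0003,0],"yaw":0},{"dp":[-0.001,0.0003,0],"yaw":0},{"dp":[-0.001,0.0003,0],"yaw":0},{"dp":[-0.001,0.0003,0],"yaw":0},{"dp":[-0.001,0.0003,0],"yaw":0},{"dp":[-0.001,0.0003,0],"yaw":0},{"dp":[-0.001,0,0.02],"yaw":0},{"dp":[-0.001,0,0.05],"yaw":0},{"dp":[-0.001,0,0.09],"yaw":0},{"dp":[-0.03,0,0.13],"yaw":0},{"dp":[-0.07,0.03,0.16],"yaw":0},{"dp":[-0.1,0.07,0.18],"yaw":0},{"dp":[-0.1,0.11,0.18],"yaw":0},{"dp":[-0.1,0.15,0.18],"yaw":0},{"dp":[-0.1,0.19,0.18],"yaw":0},{"dp":[-0.1,0.22,0.18],"yaw":0},{"dp":[-0.1,0.22,0.18],"yaw":0}]' --grip -1

```text
time_s: 19.45
tcp_pos: [0.5177, 0.1097, 0.2125]
eef_rot: [-179.9, -0.1, -12.4]
contact_force: [0.4, -0.3, 0.0]
gripper_width: 0.0878
gripper_force: 0.0
```

```bash
python3 - <<'E'
from plant import get_state, cams, r
from h import *
c=cams.capture("top"); s=cams.capture("scene"); st=get_state(); print(st["tcp_pos"],st["contact_force"])
pickle.dump(c,open("t4.pkl","wb"))
b=cv2.resize(c["image"][95:235,210:390],(386,300),interpolation=cv2.INTER_CUBIC)
d=cv2.resize(s["image"][180:310,150:300],(346,300),interpolation=cv2.INTER_CUBIC)
cv2.imwrite("pics/p2.png",np.hstack([b,d])[:,:,::-1])
hsv=cv2.cvtColor(c["image"],cv2.COLOR_RGB2HSV); W=cloud(c); z=W[...,2]
def line(p0,rows,lo,hi,cond,right,h):
    out=[]
    for q in rows:
        uu=[x for x in range(lo,hi) if cond(q,x)]
        if uu: out.append(ray(c,[[max(uu)+.5 if right else min(uu)-.5,q]],h)[0,:2])
    out=np.array(out); k=np.polyfit(out[:,0],out[:,1],1); print(p0,np.degrees(np.arctan(k[0])),np.polyval(k,[.65,.7]))
line("stove",range(128,172),282,315,lambda q,x:z[q,x]>.045 and hsv[q,x,1]<50 and hsv[q,x,2]>110,False,.052)
m=(hsv[...,1]>60)&(hsv[...,1]<150)&(hsv[...,0]<32)&(hsv[...,2]>100)&(z>.03)&(z<.05); m[:, :255]=0;m[:,320:]=0;m[:120]=0;m[240:]=0
v,u=np.nonzero(m); print(m.sum(),np.median(z[m]),ray(c,[[u[v==v.max()].mean(),v.max()]],.04))
E
```

```text
[0.51742871 0.10756618 0.21176599] [ 0.40722518  0.4324628  -0.446314  ]
stove -6.56195725910597 [-0.14290177 -0.14865333]
672 0.03966317642041217 [[ 0.58202803 -0.12113473  0.04      ]]
```

View pics/p2.png

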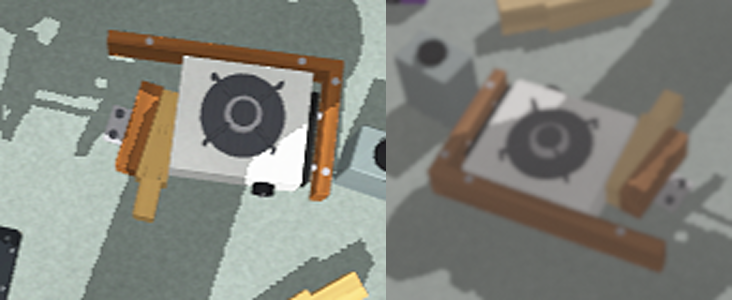

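The view shows the wedge seated flat between rail and stove. The stove has moved about 7 mm against the pad, and the gripper is clear. At about 20 N it moved no further, so I'm handing in.

```bash
python3 -c "
from plant import r
print(r.close_job())"
```

```text
the job is handed in; nothing more can be done
None
```

The job is handed in: I drew the wedge out by its thin end, set it flat and let go, retook it by the handle and drove it into the gap until about 20 N moved it no further; the press after release (estimated at 18 N) wasn't measured.

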